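# Square a stack of heat-spreader plates and hold it flush on the tilted stage

## Robot

A 7-joint arm with a two-finger parallel gripper is mounted at the origin on the work surface. World frame = base frame: x ahead of the robot, y to its left, z up, the work surface at z = 0. Lengths are in m, angles in rad, forces in N, time in s.
With the tool pointing down it reaches from about 0.4 to 0.925 m from the base axis. Payload 5.6 kg.
Tool frame: the origin (TCP) lies midway between the tips of the shut fingers; the grasp point (between the pads) lies 19 mm behind it; z points along the fingers, y is the line along which they close (so a half turn about z gives the same grasp; the last joint's range is limited). The gripper opens to 85 mm and grips with 20 to 120 N. Pads are 22 mm wide; open, the fingers measure 114 mm over their backs; the gripper's body (76 mm by 85 mm) begins 54 mm behind the grasp point. The pads swing forward as they close: fully open they stand 13 mm farther back than shut.
Start: joints at [-1.227, 0.468, -0.012, 1.603, 0.006, 1.071, -0.056], TCP at [0.245, 0.602, 0.231] pointing down, gripper open.
Joint ranges: [-2.53, 2.53], [-0.31, 2.02], [-1.57, 1.55], [0.28, 2.44], [-1.29, 4.43], [0.15, 1.84], [-2.92, 2.92]. Speed limits (rad/s): [2.57, 2.57, 3.14, 3.14, 3.14, 3.14, 3.14].

## Interface

Orientations are given as a 3x3 rotation matrix whose columns are the frame's x, y, z axes.
In Python, from workcell import * gives the robot as it stands.
- The arm moves only by the tool step_arm, never from a script. Its argument "increments" is a list that holds one entry, the list of rows, each a list of 6 numbers: the shift along the tool's x, y, z in units of 25 mm (1.0 is 25 mm), then the turn, a rotation vector about the tool's x, y, z in degrees. In form: [[[dx, dy, dz, rx, ry, rz], ...]]. A call has 1 to 12 rows; each row shifts and turns the commanded pose from where the row before left it, along the tool's axes as they then stand; what a row does not reach is not made up. A row lasts 1/10 s, in which the tool goes at most 50 mm and 8.59 degrees, less where a joint would pass 70% of its speed; a pose out of reach is approached as far as the arm can. A call is refused whole if a number of a shift passes 1 or a number of a turn 8.59, either way. A call with a gripper value outside its range is refused whole. "claw" is the closure, from 0 (fully open) to 1 (shut), set as the call begins (left out, the last holds). The fingers move at their own pace and stop on an object; the grip force is fixed at half the most. Time passes only in rows, so rows that do not move let the fingers close. It gives the time, the measured TCP pose, the force, the opening and the grip force at its end, in the units of the state.
- get_state(): the state, without advancing time (a new reading comes with each control period).
- grab_frame(name): name is "scene" or "top"; returns (picture, depth): 384x512x3 uint8, blue, green, red; 384x512 float32, m along the optical axis (not along the pixel's ray), 0 where there is no reading.
- get_calibration(name): a dict with "mtx" (3x3 intrinsics, pixels), "D" ([k1, k2, p1, p2, k3] as OpenCV has them; the pictures are not rectified), "view" (4x4, takes a point from world to camera coordinates). Camera axes: x right, y down, z forward; pixel columns grow to the right and rows downward; lengths in m; the calibration is good to about 2 mm. A picture is of the moment at which its call begins. get_calibration takes no time and is no camera call.
- hand_in(): hands the job in; it is judged then, once.
The state is a dict: "clock": time; "joint_pos": joint angles; "joint_velocities": joint speeds; "effort": joint torques, N m; "eef_pos": TCP position; "tool_rot": TCP orientation; "wrist_force": force on the tool from outside, world axes, zero at the start; "ft_torque": the same for the moment, N m; "opening": opening from 0.0 (shut) to 1.0 (fully open); "grip_force": force on a finger pad.
Only numpy, scipy, OpenCV 4.12 (cv2) and the standard library are available. Lean on these libraries where they do the work, as an engineer would, in place of code of your own. Each camera call takes 0.05 s, during which the arm holds its last target. There are 200 camera calls.

## Task

On the phone-repair bench, tap the edges of the three small loose plates, where they lie on the mat, until they make one square stack. Then pick up the whole stack and hold it flush on the sloped yellow face of the inspection stage, centred on it and with its long sides running up the slope, pressing lightly (about 5 N). Finish while still gripping the stack and holding it there, and leave everything else on the bench where it is.

Things in the scene. Friction and masses are not known exactly. Their poses are not given: they have to be found in the camera images.
- plate_low: lowest of three equal loose metal plates, bare aluminium, 56 (its x) by 42 (its y) by 6 mm thick, about 50 g; lies on the blue-green mat, whose top is 3 mm above the table. Origin: centre of its underside; z up out of the plate
- plate_mid: middle plate, copper-coloured, same size, lying on the lowest one, up to 6 mm off along each edge and turned by up to 6 degrees. Origin: centre of its underside
- plate_top: top plate, red, same size, lying on the middle one, up to 6 mm off and turned by up to 6 degrees relative to the lowest. Origin: centre of its underside. The squared stack is 56 x 42 x 18 mm
- stage_face: flat yellow face plate of the inspection stage, 84 (x, up the slope) x 36 (y, level) x 8 mm. Origin: centre of its upper surface, 128 mm above the table; z is the surface's outward normal; x runs uphill, away from the robot, sloping 10 to 29 degrees, different each time; the tilt is clamped; springs let the face sink straight in, about 3 mm at 5 N, 15 mm at most
- stage: the stage's grey foot, 110 (x) x 90 x 12 mm, fixed on the mat, with a 36 mm dark column that carries the face at its top; heading as the face. Origin: centre of its underside, 125 mm below the centre of the face
- phone: bystander: black phone lying flat, 145 (x) x 70 x 10 mm. Origin: centre of underside
- driver: bystander: orange-handled screwdriver, 150 mm long, lying along its x. Origin: underside, near its middle
- jar: bystander: blue jar with white cap, 44 mm across, 60 mm tall. Origin: centre of underside
- meter: bystander: orange multimeter lying flat, 170 (x) x 85 x 44 mm. Origin: centre of underside
- tray: bystander: grey divided parts tray, 130 (x) x 90 x 22 mm. Origin: centre of underside
- board: bystander: green circuit board, 100 (x) x 50 x 7 mm. Origin: centre of underside

How it is judged:
By the outcome, as a careful person would: the job done as asked, in the order asked, and still so for the second after the job is handed in, while the arm keeps its last pose, push and grip.
It also fails if it takes over 53 s, if anything falls off the work surface, if the arm or the gripper's body presses on something with over 40 N, if the wrist force passes 120 N, or if a joint passes its speed limit or range.

## Working session

There is one attempt and no reset: what is moved stays moved. The work goes in short steps, Python scripts to look and compute and a tool call to move; the robot and the scene stay as the last step left them, time stands still between calls to the robot, and variables do not carry over. Pictures are saved under pics/ and viewed, at most 10 in all, crops included, and the job is handed in when it is done.

Besides the shell and the picture viewer there is one more tool, called after ">>>" by a JSON object that holds its "method" and its "body". step_arm: Moves the arm, as the interface text tells. Its arguments: {"type":"object","properties":{"increments":{"type":"array"},"claw":{"type":"number"}},"required":["increments"]}

```bash
ls; mkdir -p pics; python3 - <<'E'
from workcell import *
import cv2, numpy as np
s=get_state(); print(s)
for n in("scene","top"):
    p,d=grab_frame(n); cv2.imwrite(f"pics/{n}0.png",p); np.save(f"pics/{n}0.npy",d); c=get_calibration(n); print(n,c)
E
```

```text
pics
{'clock': 0.0, 'joint_pos': array([-1.22697544,  0.46835936, -0.01162026,  1.60364486,  0.00599904,
        1.07140458, -0.05629106]), 'joint_velocities': array([ 1.78394538e-04, -1.71584649e-05, -2.51316680e-04,  9.51460429e-04,
        7.44720393e-04,  6.25080034e-04, -1.69933325e-04]), 'effort': array([-8.45891941e-05, -5.32382262e+01,  2.18627084e-02, -2.51304352e+01,
        1.15801851e-02,  7.71735184e-03,  1.98499009e-05]), 'eef_pos': array([0.24504903, 0.60142405, 0.23034111]), 'tool_rot': array([[-9.26098060e-01,  3.77282475e-01, -5.63358134e-04],
       [ 3.77282878e-01,  9.26096525e-01, -1.69006726e-03],
       [-1.15908750e-04, -1.77771339e-03, -9.99998413e-01]]), 'wrist_force': array([-0.27290571, -0.36771628, -0.3569516 ]), 'ft_torque': array([-0.00826468,  0.011399  , -0.06309673]), 'grip_force': 0.0, 'opening': 0.9991810680712147}
scene {'mtx': array([[376.21325576,   0.        , 255.74177765],
       [  0.        , 376.21325576, 195.13374321],
       [  0.        ,   0.        ,   1.        ]]), 'D': array([-0.03408467,  0.        ,  0.        ,  0.        ,  0.        ]), 'view': array([[-0.89315573,  0.44971977, -0.00499783,  0.59145317],
       [ 0.39055373,  0.77004398, -0.50447998, -0.20856126],
       [-0.22302607, -0.4525311 , -0.86340893,  1.34773355],
       [ 0.        ,  0.        ,  0.        ,  1.        ]])}
top {'mtx': array([[412.20794866,   0.        , 264.23660688],
       [  0.        , 412.20794866, 192.32944302],
       [  0.        ,   0.        ,   1.        ]]), 'D': array([-0.10116812,  0.        ,  0.        ,  0.        ,  0.        ]), 'view': array([[ 0.02640864, -0.99958163,  0.01179595, -0.02011499],
       [-0.98885558, -0.02785113, -0.14624965,  0.66767389],
       [ 0.146517  , -0.00780223, -0.98917738,  1.03275682],
       [ 0.        ,  0.        ,  0.        ,  1.        ]])}
```

```bash
python3 - <<'E'
import cv2,numpy as np
a=cv2.imread("pics/scene0.png");b=cv2.imread("pics/top0.png")
cv2.imwrite("pics/both0.png",cv2.resize(np.vstack([a,b]),(448*1,336*2-72)) if 0 else cv2.resize(np.hstack([a,b]),(800,300)))
E
```

```text
(no output)
```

View pics/top0.png

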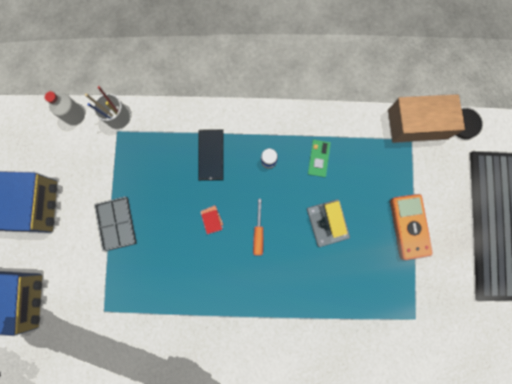

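View pics/scene0.png

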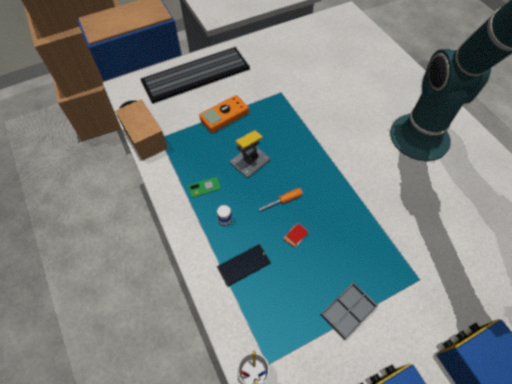

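The top view shows the red/copper plates at about (211,220), the stage with its yellow face at about (335,220), and the jar, driver and phone clear of both. Next I measure the plates and the face.

```bash
cat > h.py <<'E'
import numpy as np, cv2
from workcell import *
def rays(n,uv):
    c=get_calibration(n); q=cv2.undistortPoints(np.asarray(uv,float).reshape(-1,1,2),c["mtx"],c["D"]).reshape(-1,2)
    V=c["view"]; return V[:3,:3],V[:3,3],np.c_[q,np.ones(len(q))]
def depth_pts(n,uv,d):          # world points from depth
    R,t,q=rays(n,uv); return (q*np.asarray(d)[:,None]-t)@R
def plane_pts(n,uv,z):          # world points on plane z
    R,t,q=rays(n,uv); o=-R.T@t; D=q@R; return o+D*((z-o[2])/D[:,2])[:,None]
def project(n,X):
    c=get_calibration(n);V=c["view"]
    return cv2.projectPoints(np.asarray(X,float).reshape(-1,1,3),cv2.Rodrigues(V[:3,:3])[0],V[:3,3],c["mtx"],c["D"])[0].reshape(-1,2)
def mask(p,lo,hi):
    m=cv2.inRange(cv2.cvtColor(p,cv2.COLOR_BGR2HSV),lo,hi); return m
E
python3 - <<'E'
from h import *
crops=[]
for n,bp,bs in(("scene",(270,215,50,40),(222,120,60,60)),("top",(190,195,45,50),(300,190,60,60))):
    p=cv2.imread(f"pics/{n}0.png");d=np.load(f"pics/{n}0.npy")
    for x,y,w,h in(bp,bs):
        crops.append(cv2.resize(p[y:y+h,x:x+w],(400,300),interpolation=cv2.INTER_NEAREST))
    hsv=cv2.cvtColor(p,cv2.COLOR_BGR2HSV)
    x,y,w,h=bp
    m=np.zeros(p.shape[:2],bool); m[y:y+h,x:x+w]=True
    red=m&((hsv[...,0]<8)|(hsv[...,0]>172))&(hsv[...,1]>150)
    uv=np.argwhere(red)[:,::-1]; P=depth_pts(n,uv,d[red]); print(n,"red",len(uv),uv.mean(0),P.mean(0),P.std(0))
    r=cv2.minAreaRect((plane_pts(n,uv,.021)[:,:2]*1000).astype(np.float32)); print(r)
    # mat depth sanity
    uu=np.array([[x+2,y+2],[x+w-3,y+3],[x+2,y+h-3],[x+w-3,y+h-3]]); print("mat z",depth_pts(n,uu,d[uu[:,1],uu[:,0]])[:,2])
    x,y,w,h=bs
    m=np.zeros(p.shape[:2],bool); m[y:y+h,x:x+w]=True
    ye=m&(hsv[...,0]>20)&(hsv[...,0]<33)&(hsv[...,1]>150)&(hsv[...,2]>150)
    uv=np.argwhere(ye)[:,::-1]; P=depth_pts(n,uv,d[ye])
    k=np.ones(len(P),bool)
    for _ in range(8):
        A=np.c_[P[:,:2],np.ones(len(P))]; co=np.linalg.lstsq(A[k],P[k,2],rcond=None)[0]; res=P[:,2]-A@co; k=abs(res)<max(2.0*res[k].std(),.0015)
    nrm=np.array([-co[0],-co[1],1]);nrm/=np.linalg.norm(nrm)
    print(n,"face",len(P),k.sum(),P[k].mean(0),"res",res[k].std(),"n",nrm,"tilt",np.degrees(np.arccos(nrm[2])),"uphill",np.degrees(np.arctan2(co[1],co[0])))
cv2.imwrite("pics/crops.png",np.vstack([np.hstack(crops[:2]),np.hstack(crops[2:])]))
E
```

```text
scene red 218 [296.62844037 233.53211009] [0.59185446 0.13530305 0.02144074] [0.01556148 0.01163913 0.00180364]
((591.8834838867188, 134.67803955078125), (55.52605056762695, 39.29936981201172), 18.750837326049805)
mat z [0.00526976 0.0019044  0.0072831  0.00351484]
scene face 188 173 [ 0.59595877 -0.17912546  0.12875194] res 0.0013535574350109333 n [-0.19806255 -0.0573015   0.97851304] tilt 11.898873754612401 uphill 16.135690748922393
top red 282 [211.37943262 220.96099291] [0.59100119 0.13683936 0.02103525] [0.01482203 0.01139225 0.00202945]
((591.1932373046875, 136.6209259033203), (53.222801208496094, 38.383846282958984), 18.491191864013672)
mat z [0.0008097  0.0011469  0.00354807 0.00166708]
top face 55 53 [ 0.57606975 -0.18344552  0.12345656] res 0.0016023610692034868 n [-0.18184599 -0.11419553  0.97667365] tilt 12.399634397078836 uphill 32.12797253025929
```

View pics/crops.png

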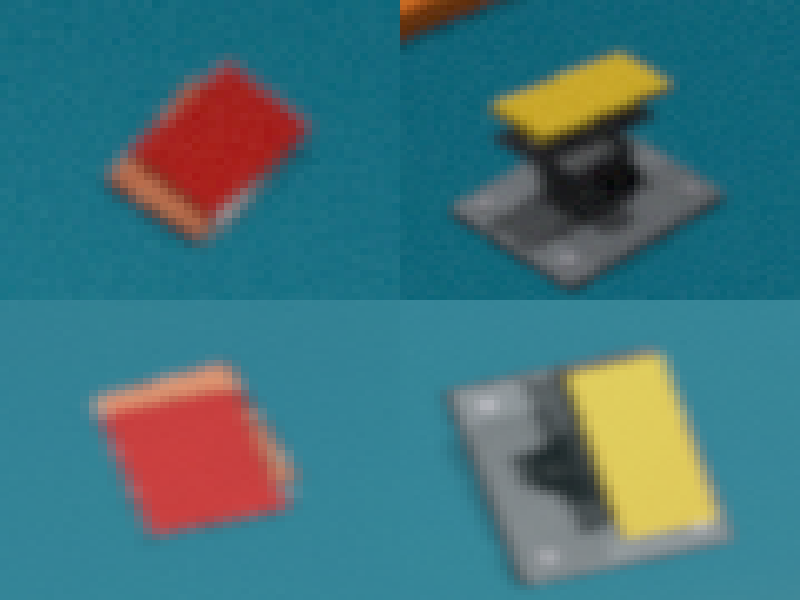

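The crops show the red plate with copper showing at two edges and a sliver of aluminium at one, all turned about 18°. The yellow face has clean edges, so I fit its pose by silhouette plus depth.

```bash
cat > face.py <<'E'
from h import *
from scipy.optimize import minimize
from scipy.spatial.transform import Rotation as Ro
def faceR(h,t): return Ro.from_euler("ZY",[h,-t]).as_matrix()   # x uphill
def soft(p):
    p=p.astype(float); y=np.minimum(p[...,2],p[...,1])-p[...,0]; return np.clip(y,0,None)
S=8
def poly(n,X,box):
    q=(project(n,X)-box[:2]+.5)*S
    im=np.zeros((box[3]*S,box[2]*S),np.uint8); cv2.fillConvexPoly(im,np.round(cv2.convexHull(q.astype(np.float32))*16).astype(np.int32),255,shift=4)
    im=cv2.resize(im,(box[2],box[3]),interpolation=cv2.INTER_AREA)/255.
    return cv2.GaussianBlur(im,(0,0),.7)
E
python3 - <<'E'
from face import *
D={}
for n,b in(("scene",(230,125,45,40)),("top",(315,195,40,48))):
    p=cv2.imread(f"pics/{n}0.png");d=np.load(f"pics/{n}0.npy");x,y,w,h=b
    s=soft(p[y:y+h,x:x+w]); s/=np.percentile(s,93); core=cv2.erode((s>.6).astype(np.uint8),np.ones((3,3)))>0
    uv=np.argwhere(core)[:,::-1]+[x,y]; P=depth_pts(n,uv,d[uv[:,1],uv[:,0]])
    A=np.c_[P[:,:2],np.ones(len(P))]; k=np.ones(len(P),bool)
    for _ in range(5): co=np.linalg.lstsq(A[k],P[k,2],rcond=None)[0]; r=P[:,2]-A@co; k=abs(r)<.004
    print(n,len(P),k.sum(),"mean",P[k].mean(0),"tilt",np.degrees(np.arctan(np.hypot(*co[:2]))),"head",np.degrees(np.arctan2(co[1],co[0])),"rms",r[k].std())
    D[n]=(np.clip(s,0,1),b,P[k])
c=np.array([(a,e) for a in(-.042,.042) for e in(-.018,.018)])
def model(v):
    R=faceR(v[2],v[3]); o=np.r_[v[0],v[1],.128]; return R,o
def cost(v,use=("scene","top"),full=False,wd=1):
    R,o=model(v); e=0; out=[]
    for i,n in enumerate(use):
        s,b,P=D[n]; off=v[4+2*i:6+2*i]
        X=np.vstack([np.c_[c,np.zeros(4)]])@R.T+o
        m=poly(n,X,b); m=cv2.warpAffine(m,np.float32([[1,0,off[0]],[0,1,off[1]]]),(b[2],b[3]))
        si=((m-s)**2).sum(); dd=((P-o)@R[:,2]); de=((dd-dd.mean())**2).mean()/.0015**2*len(P)*.05*wd
        e+=si+de+2*(off**2).sum(); out+=[si,de,dd.mean()*1000]
    return out if full else e
for wd in(0,1):
  for use in(("scene","top"),("scene",),("top",)):
    best=min((minimize(cost,[.59,-.18,.3,t,0,0,0,0],args=(use,False,wd),method="Nelder-Mead",options=dict(initial_simplex=np.array([.59,-.18,.3,t,0,0,0,0])+np.vstack([np.zeros(8),np.diag([.01,.01,.1,.1,.5,.5,.5,.5])]),maxiter=1500,xatol=1e-4,fatol=1e-3)) for t in(.2,.35)),key=lambda r:r.fun)
    v=best.x; print(wd,use,v[:2].round(4),np.degrees(v[2:4]).round(2),v[4:].round(2),np.round(cost(v,use,True,wd),2))
E
```

```text
scene 129 126 mean [ 0.59771004 -0.17732021  0.12929257] tilt 11.990097980243172 head 17.290593435510758 rms 0.0015736641208937772
top 376 367 mean [ 0.59643983 -0.17545494  0.12808315] tilt 12.270445575372099 head 29.655853860305882 rms 0.001676822273438673
0 ('scene', 'top') [ 0.597  -0.1767] [17.63 11.68] [ 0.04 -0.45 -0.42  0.3 ] [1.92 0.   1.18 1.27 0.   0.12]Traceback (most recent call last):
  File "<stdin>", line 25, in <module>
  File "<stdin>", line 25, in <genexpr>
    res = _minimize_neldermead(fun, x0, args, callback, bounds=bounds,
                               **options)
    fxr = func(xr)
    fx = function(np.copy(x), *(wrapper_args + args))
  File "<stdin>", line 19, in cost
  File "face.py", line 9, in poly
    q=(project(n,X)-box[:2]+.5)*S
       ~~~~~~~^^^^^
  File "h.py", line 11, in project
    c=get_calibration(n);V=c["view"]
ValueError: time passes only in moves, steps and waits
```

>>> {"method": "step_arm", "body": {"increments": [[[-1,-0.6,0.2,0,0,0],[-1,-0.6,0.2,0,0,0],[-1,-0.6,0.2,0,0,0],[-1,-0.6,0.2,0,0,0],[-1,-0.6,0.2,0,0,0],[-1,-0.6,0.2,0,0,0],[-1,-0.6,0.2,0,0,0],[-1,-0.6,0.2,0,0,0],[-1,-0.6,0.2,0,0,0],[-1,-0.6,0.2,0,0,0]]], "claw": 0}}

```text
clock: 1.1
eef_pos: [0.4206, 0.3675, 0.1808]
tool_rot: [[-0.926, 0.377, -0.0], [0.377, 0.926, -0.0], [0.0, -0.001, -1.0]]
wrist_force: [0.8, 0.1, 0.1]
opening: 1.002
grip_force: 0.0
```

>>> {"method": "step_arm", "body": {"increments": [[[-1,-0.6,0.2,0,0,0],[-1,-0.6,0.2,0,0,0],[-1,-0.6,0.2,0,0,0],[-1,-0.6,0.2,0,0,0],[-1,-0.6,0.2,0,0,0],[-1,-0.6,0.2,0,0,0],[-1,-0.6,0.2,0,0,0],[-1,-0.6,0.2,0,0,0],[-1,-0.6,0.2,0,0,0],[-1,-0.6,0.2,0,0,0]]]}}

```text
clock: 2.1
eef_pos: [0.5954, 0.1345, 0.1307]
tool_rot: [[-0.926, 0.377, -0.001], [0.377, 0.926, -0.0], [0.001, -0.0, -1.0]]
wrist_force: [0.8, 0.4, 0.4]
opening: 1.005
grip_force: 0.0
```

>>> {"method": "step_arm", "body": {"increments": [[[0,0,0,0,0,8.2],[0,0,0,0,0,8.2],[0,0,0,0,0,8.2],[0,0,0,0,0,8.2],[0,0,0,0,0,8.2],[0,0,0,0,0,8.2],[0,0,0,0,0,0],[0,0,0,0,0,0]]]}}

```text
clock: 2.9
eef_pos: [0.5948, 0.1357, 0.131]
tool_rot: [[-0.323, 0.946, -0.001], [0.946, 0.323, -0.0], [-0.0, -0.001, -1.0]]
wrist_force: [0.8, 0.5, -0.0]
opening: 1.0
grip_force: 0.0
```

```bash
cat > go.py <<'E'
import sys; from h import *
from scipy.spatial.transform import Rotation as Ro
# go.py x y z heading_of_tool_y_deg tilt_deg(uphill = heading-90) : remaining shift in tool axes (25 mm units) and turn (deg)
s=get_state(); R=s["tool_rot"]; p=s["eef_pos"]
a=list(map(float,sys.argv[1:])); h=np.radians(a[3]); t=np.radians(a[4] if len(a)>4 else 0)
y=np.r_[np.cos(h),np.sin(h),0]; u=np.r_[np.sin(h),-np.cos(h),0]
z=-(np.cos(t)*np.r_[0,0,1]-np.sin(t)*u); G=np.c_[np.cross(y,z),y,z]
print("t",s["clock"],"pos",p.round(4),"yhead",np.degrees(np.arctan2(R[1,1],R[0,1])).round(2),"zax",R[:,2].round(4),"q",s["joint_pos"].round(2))
print("F",s["wrist_force"].round(2),"T",s["ft_torque"].round(3),"open",s["opening"],"grip",s["grip_force"])
print("shift units",(R.T@(np.array(a[:3])-p)/.025).round(3),"turn",np.degrees(Ro.from_matrix(R.T@G).as_rotvec()).round(2))
E
python3 go.py .593 .134 .0005 18.6
```

```text
t 2.9 pos [0.5948 0.1357 0.131 ] yhead 18.85 zax [-5.e-04 -3.e-04 -1.e+00] q [-0.53  0.53  0.34  1.8  -0.23  0.85  0.24]
F [ 0.78  0.51 -0.  ] T [-0.018 -0.018  0.007] open 0.9996879381262839 grip 0.0
shift units [-0.04  -0.088  5.219] turn [-0.03  0.01  0.25]
```

>>> {"method": "step_arm", "body": {"increments": [[[-0.04,-0.09,0.8,0,0,0],[0,0,0.8,0,0,0],[0,0,0.8,0,0,0],[0,0,0.8,0,0,0],[0,0,0.8,0,0,0],[0,0,0.8,0,0,0],[0,0,0.4,0,0,0],[0,0,0,0,0,0]]]}}

```text
clock: 3.7
eef_pos: [0.5922, 0.1335, -0.0001]
tool_rot: [[-0.321, 0.947, -0.003], [0.947, 0.321, -0.001], [0.0, -0.003, -1.0]]
wrist_force: [-0.1, 0.0, 0.1]
opening: 1.001
grip_force: 0.0
```

>>> {"method": "step_arm", "body": {"increments": [[[0,0,0,0,0,0],[0,0,0,0,0,0],[0,0,0,0,0,0],[0,0,0,0,0,0],[0,0,0,0,0,0],[0,0,0,0,0,0],[0,0,0,0,0,0],[0,0,0,0,0,0],[0,0,0,0,0,0],[0,0,0,0,0,0]]], "claw": 0.4}}

```text
clock: 4.7
eef_pos: [0.5951, 0.1342, 0.0032]
tool_rot: [[-0.32, 0.947, 0.004], [0.947, 0.32, 0.001], [-0.0, 0.004, -1.0]]
wrist_force: [0.7, 0.5, 6.2]
opening: 0.64
grip_force: 64.7
```

>>> {"method": "step_arm", "body": {"increments": [[[0,0,-0.1,0,0,0],[0,0,-0.1,0,0,0],[0,0,0,0,0,0],[0,0,0,0,0,0],[0,0,0,0,0,0],[0,0,-0.5,0,0,0],[0,0,-1,0,0,0],[0,0,0,0,0,0]]], "claw": 0}}

```text
clock: 5.5
eef_pos: [0.5957, 0.1342, 0.0473]
tool_rot: [[-0.319, 0.948, 0.006], [0.948, 0.319, 0.002], [-0.0, 0.006, -1.0]]
wrist_force: [0.3, -0.2, 1.2]
opening: 1.0
grip_force: 0.0
```

>>> {"method": "step_arm", "body": {"increments": [[[0,0,0,0,0,-8.2],[0,0,0,0,0,-8.2],[0,0,0,0,0,-8.2],[0,0,0,0,0,-8.2],[0,0,0,0,0,-8.2],[0,0,0,0,0,-8.2],[0,0,0,0,0,-8.2],[0,0,0,0,0,-8.2],[0,0,0,0,0,-8.2],[0,0,0,0,0,-8.2],[0,0,0,0,0,-8],[0,0,0,0,0,0]]]}}

```text
clock: 6.7
eef_pos: [0.5933, 0.1335, 0.0439]
tool_rot: [[-0.948, -0.319, -0.0], [-0.319, 0.948, 0.0], [0.0, 0.0, -1.0]]
wrist_force: [-0.3, 0.2, 0.4]
opening: 1.001
grip_force: 0.0
```

```bash
python3 go.py .593 .134 .005 108.6
```

```text
t 6.7 pos [0.5933 0.1335 0.0439] yhead 108.62 zax [-1.e-04  3.e-04 -1.e+00] q [-0.2   0.64 -0.11  1.82  0.1   0.69  1.54]
F [-0.28  0.23  0.37] T [-0.008 -0.004 -0.013] open 1.0014144512768302 grip 0.0
shift units [0.004 0.023 1.557] turn [ 0.02 -0.    0.02]
```

>>> {"method": "step_arm", "body": {"increments": [[[0,0,0.5,0,0,0],[0,0,0.5,0,0,0],[0,0,0.5,0,0,0],[0,0,0,0,0,0]]]}}

```text
clock: 7.1
eef_pos: [0.5913, 0.1334, 0.0034]
tool_rot: [[-0.948, -0.319, -0.005], [-0.319, 0.948, -0.001], [0.005, 0.0, -1.0]]
wrist_force: [-0.5, -0.4, -0.6]
opening: 1.0
grip_force: 0.0
```

>>> {"method": "step_arm", "body": {"increments": [[[0,0,0,0,0,0],[0,0,0,0,0,0],[0,0,0,0,0,0],[0,0,0,0,0,0],[0,0,0,0,0,0],[0,0,0,0,0,0],[0,0,0,0,0,0],[0,0,0,0,0,0],[0,0,0,0,0,0],[0,0,0,0,0,0]]], "claw": 0.56}}

```text
clock: 8.1
eef_pos: [0.5938, 0.1349, 0.0076]
tool_rot: [[-0.947, -0.32, 0.002], [-0.32, 0.947, 0.001], [-0.002, 0.001, -1.0]]
wrist_force: [-1.9, 2.4, 5.2]
opening: 0.471
grip_force: 63.2
```

>>> {"method": "step_arm", "body": {"increments": [[[0,0,0,0,0,0],[0,0,0,0,0,0],[0,0,0,0,0,0],[0,0,0,0,0,0],[0,0,-0.5,0,0,0],[0,0,-1,0,0,0],[0,0,0,0,0,0]]], "claw": 0}}

```text
clock: 8.8
eef_pos: [0.5958, 0.1345, 0.0475]
tool_rot: [[-0.948, -0.319, 0.006], [-0.319, 0.948, 0.002], [-0.006, -0.0, -1.0]]
wrist_force: [0.2, 1.0, 0.7]
opening: 0.998
grip_force: 0.0
```

>>> {"method": "step_arm", "body": {"increments": [[[0,0,0,0,0,8.2],[0,0,0,0,0,8.2],[0,0,0,0,0,8.2],[0,0,0,0,0,8.2],[0,0,0,0,0,8.2],[0,0,0,0,0,8.2],[0,0,0,0,0,8.2],[0,0,0,0,0,8.2],[0,0,0,0,0,8.2],[0,0,0,0,0,8.2],[0,0,0,0,0,8],[0,0,0,0,0,0]]]}}

```text
clock: 10.0
eef_pos: [0.5932, 0.1341, 0.0439]
tool_rot: [[-0.32, 0.948, 0.0], [0.948, 0.32, -0.0], [-0.0, -0.0, -1.0]]
wrist_force: [-0.4, 0.2, 0.7]
opening: 1.003
grip_force: 0.0
```

```bash
python3 go.py .593 .134 .005 18.6
```

```text
t 10.0 pos [0.5932 0.1341 0.0439] yhead 18.65 zax [ 1.e-04 -3.e-04 -1.e+00] q [-0.5   0.65  0.3   1.84 -0.28  0.69  0.28]
F [-0.35  0.19  0.67] T [-0.017  0.006  0.011] open 1.0027725953488855 grip 0.0
shift units [-0.003 -0.008  1.556] turn [-0.    0.02  0.05]
```

>>> {"method": "step_arm", "body": {"increments": [[[0,0,0.5,0,0,0],[0,0,0.5,0,0,0],[0,0,0.55,0,0,0],[0,0,0,0,0,0]]]}}

```text
clock: 10.4
eef_pos: [0.5913, 0.1332, 0.0021]
tool_rot: [[-0.32, 0.947, -0.005], [0.947, 0.32, -0.001], [0.0, -0.005, -1.0]]
wrist_force: [-0.5, 0.2, -0.5]
opening: 0.998
grip_force: 0.0
```

>>> {"method": "step_arm", "body": {"increments": [[[0,0,0,0,0,0],[0,0,0,0,0,0],[0,0,0,0,0,0],[0,0,0,0,0,0],[0,0,0,0,0,0],[0,0,0,0,0,0],[0,0,0,0,0,0],[0,0,0,0,0,0],[0,0,0,0,0,0]]], "claw": 0.4}}

```text
clock: 11.3
eef_pos: [0.594, 0.1339, 0.0058]
tool_rot: [[-0.319, 0.948, 0.001], [0.948, 0.319, 0.0], [-0.0, 0.001, -1.0]]
wrist_force: [0.4, 0.4, 6.9]
opening: 0.639
grip_force: 64.8
```

>>> {"method": "step_arm", "body": {"increments": [[[0,0,0,0,0,0],[0,0,0,0,0,0],[0,0,0,0,0,0],[0,0,0,0,0,0],[0,0,-0.5,0,0,0],[0,0,-1,0,0,0],[0,0,-1,0,0,0],[0,0,-1,0,0,0]]], "claw": 0}}

```text
clock: 12.1
eef_pos: [0.5933, 0.1338, 0.0943]
tool_rot: [[-0.319, 0.948, 0.0], [0.948, 0.319, 0.0], [-0.0, 0.0, -1.0]]
wrist_force: [0.6, 0.8, -1.0]
opening: 1.001
grip_force: 0.0
```

>>> {"method": "step_arm", "body": {"increments": [[[1,0,-0.5,0,0,-8.2],[1,0,-0.5,0,0,-8.2],[1,0,-0.5,0,0,-8.2],[1,0,0,0,0,-8.2],[1,0,0,0,0,-8.2],[1,0.3,0,0,0,-8.2],[1,0.5,0,0,0,-8.2],[1,0.5,0,0,0,-8.2],[0,0,0,0,0,-8.2],[0,0,0,0,0,-8.2],[0,0,0,0,0,-8],[0,0,0,0,0,0]]]}}

```text
clock: 13.3
eef_pos: [0.4658, 0.2923, 0.1309]
tool_rot: [[-0.948, -0.32, 0.001], [-0.32, 0.948, 0.0], [-0.001, 0.0, -1.0]]
wrist_force: [-0.4, 0.5, 0.0]
opening: 1.001
grip_force: 0.0
```

```bash
python3 go.py .593 .134 .005 108.6; python3 - <<'E'
from h import *
c=[]
for n,(x,y,w,h) in(("scene",(270,215,50,40)),("top",(190,195,45,50))):
    p,d=grab_frame(n); cv2.imwrite(f"pics/{n}1.png",p)
    hsv=cv2.cvtColor(p,cv2.COLOR_BGR2HSV)
    m=np.zeros(p.shape[:2],bool); m[y:y+h,x:x+w]=True
    red=m&((hsv[...,0]<8)|(hsv[...,0]>172))&(hsv[...,1]>150)
    uv=np.argwhere(red)[:,::-1]
    print(n,len(uv),cv2.minAreaRect((plane_pts(n,uv,.021)[:,:2]*1000).astype(np.float32)),depth_pts(n,uv,d[red])[:,2].mean())
    c.append(cv2.resize(p[y:y+h,x:x+w],(400,400),interpolation=cv2.INTER_CUBIC))
cv2.imwrite("pics/c1.png",np.hstack(c))
E
```

```text
t 13.3 pos [0.4658 0.2923 0.1309] yhead 108.64 zax [ 8.e-04  4.e-04 -1.e+00] q [-0.57  0.43 -0.07  1.93  0.04  0.78  1.24]
F [-0.41  0.51  0.03] T [-0.031  0.001  0.077] open 1.0008653586611107 grip 0.0
shift units [-2.794 -7.626  5.037] turn [0.01 0.05 0.04]
scene 221 ((594.766357421875, 133.4046173095703), (55.07664489746094, 39.2674446105957), 18.796649932861328) 0.02619560012249048
top 270 ((593.5391845703125, 135.2710723876953), (51.698699951171875, 37.31086730957031), 18.472698211669922) 0.03339996427304676
```

View pics/c1.png

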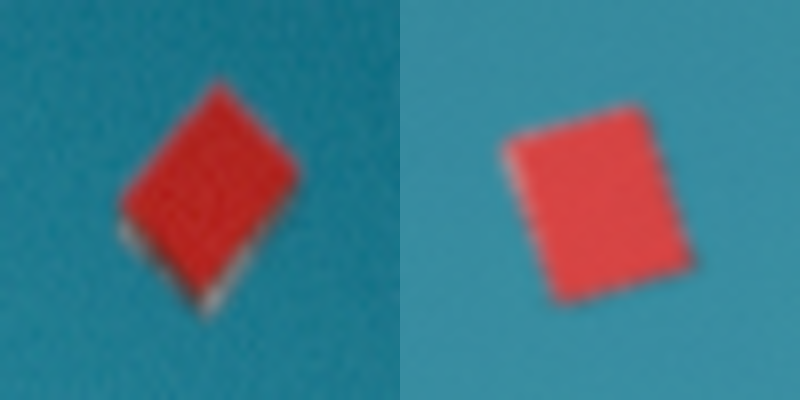

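The red plate is now square over the copper one. A thin silver sliver on its left (+y) edge in the top view means the lowest plate is barely being reached, so I'll tap lower.

>>> {"method": "step_arm", "body": {"increments": [[[-0.35,-0.95,0.3,0,0,0],[-0.35,-0.95,0.3,0,0,0],[-0.35,-0.95,0.3,0,0,0],[-0.35,-0.95,0.3,0,0,0],[-0.35,-0.95,0.4,0,0,0],[-0.35,-0.95,0.4,0,0,0],[-0.35,-0.95,0.4,0,0,0],[-0.35,-0.95,0.4,0,0,0],[0,0,0,0,0,0],[0,0,0,0,0,0]]]}}

```text
clock: 14.4
eef_pos: [0.5925, 0.1341, 0.0598]
tool_rot: [[-0.949, -0.316, -0.001], [-0.316, 0.949, -0.0], [0.001, -0.0, -1.0]]
wrist_force: [0.2, -1.2, 0.0]
opening: 1.0
grip_force: 0.0
```

```bash
python3 go.py .594 .1343 .0 108.6
```

```text
t 14.4 pos [0.5925 0.1341 0.0598] yhead 108.45 zax [-6.e-04 -4.e-04 -1.e+00] q [-0.26  0.61 -0.03  1.82  0.03  0.71  1.59]
F [ 0.16 -1.17  0.03] T [ 0.004 -0.004  0.009] open 1.0004161985004412 grip 0.0
shift units [-0.06  -0.012  2.393] turn [-0.01 -0.04 -0.15]
```

>>> {"method": "step_arm", "body": {"increments": [[[-0.06,0,0.6,0,0,0],[0,0,0.6,0,0,0],[0,0,0.6,0,0,0],[0,0,0.4,0,0,0],[0,0,0.2,0,0,0],[0,0,0,0,0,0]]]}}

```text
clock: 15.0
eef_pos: [0.5933, 0.1351, -0.0011]
tool_rot: [[-0.948, -0.32, -0.002], [-0.32, 0.948, -0.0], [0.002, 0.0, -1.0]]
wrist_force: [0.2, 0.2, -0.1]
opening: 1.0
grip_force: 0.0
```

>>> {"method": "step_arm", "body": {"increments": [[[0,0,0,0,0,0],[0,0,0,0,0,0],[0,0,0,0,0,0],[0,0,0,0,0,0],[0,0,0,0,0,0],[0,0,0,0,0,0],[0,0,0,0,0,0],[0,0,0,0,0,0],[0,0,0,0,0,0],[0,0,0,0,0,0]]], "claw": 0.56}}

```text
clock: 16.0
eef_pos: [0.5952, 0.1355, 0.0016]
tool_rot: [[-0.948, -0.319, 0.003], [-0.319, 0.948, 0.001], [-0.003, -0.0, -1.0]]
wrist_force: [-0.1, -1.1, 6.6]
opening: 0.478
grip_force: 64.9
```

>>> {"method": "step_arm", "body": {"increments": [[[0,0,0,0,0,0],[0,0,0,0,0,0],[0,0,0,0,0,0],[0,0,0,0,0,0],[0,0,-0.7,0,0,0],[0,0,-1,0,0,0],[0,0,0,0,0,0]]], "claw": 0}}

```text
clock: 16.7
eef_pos: [0.5967, 0.1359, 0.0468]
tool_rot: [[-0.948, -0.319, 0.006], [-0.319, 0.948, 0.002], [-0.007, -0.0, -1.0]]
wrist_force: [-0.2, 0.4, -0.1]
opening: 0.998
grip_force: 0.0
```

>>> {"method": "step_arm", "body": {"increments": [[[0,0,0,0,0,8.2],[0,0,0,0,0,8.2],[0,0,0,0,0,8.2],[0,0,0,0,0,8.2],[0,0,0,0,0,8.2],[0,0,0,0,0,8.2],[0,0,0,0,0,8.2],[0,0,0,0,0,8.2],[0,0,0,0,0,8.2],[0,0,0,0,0,8.2],[0,0,0,0,0,8],[0,0,0,0,0,0]]]}}

```text
clock: 17.9
eef_pos: [0.5939, 0.1356, 0.0428]
tool_rot: [[-0.32, 0.948, 0.0], [0.948, 0.32, -0.0], [-0.0, 0.0, -1.0]]
wrist_force: [-0.7, -0.4, -0.3]
opening: 0.997
grip_force: 0.0
```

```bash
python3 go.py .594 .1345 -.001 18.6
```

```text
t 17.9 pos [0.5939 0.1356 0.0428] yhead 18.64 zax [ 1.e-04 -1.e-04 -1.e+00] q [-0.56  0.66  0.37  1.84 -0.35  0.7   0.34]
F [-0.65 -0.42 -0.33] T [0.067 0.018 0.022] open 0.9967628415727409 grip 0.0
shift units [-0.042 -0.01   1.754] turn [0.01 0.01 0.04]
```

>>> {"method": "step_arm", "body": {"increments": [[[0,0,0.6,0,0,0],[0,0,0.6,0,0,0],[0,0,0.4,0,0,0],[0,0,0.15,0,0,0],[0,0,0,0,0,0]]]}}

```text
clock: 18.4
eef_pos: [0.5934, 0.1347, -0.0024]
tool_rot: [[-0.32, 0.948, -0.002], [0.948, 0.32, -0.001], [0.0, -0.002, -1.0]]
wrist_force: [-0.2, 0.4, -0.2]
opening: 1.0
grip_force: 0.0
```

>>> {"method": "step_arm", "body": {"increments": [[[0,0,0,0,0,0],[0,0,0,0,0,0],[0,0,0,0,0,0],[0,0,0,0,0,0],[0,0,0,0,0,0],[0,0,0,0,0,0],[0,0,0,0,0,0],[0,0,0,0,0,0],[0,0,0,0,0,0]]], "claw": 0.4}}

```text
clock: 19.3
eef_pos: [0.5947, 0.1353, -0.0003]
tool_rot: [[-0.32, 0.948, 0.001], [0.948, 0.32, 0.0], [-0.0, 0.002, -1.0]]
wrist_force: [-0.2, -0.8, 4.6]
opening: 0.64
grip_force: 64.8
```

>>> {"method": "step_arm", "body": {"increments": [[[0,0,0,0,0,0],[0,0,0,0,0,0],[0,0,0,0,0,0],[0,0,0,0,0,0],[0,0,-0.5,0,0,0],[0,0,-1,0,0,0],[0,0,-1,0,0,0],[0,0,-1,0,0,0]]], "claw": 0}}

```text
clock: 20.1
eef_pos: [0.594, 0.135, 0.088]
tool_rot: [[-0.319, 0.948, 0.0], [0.948, 0.319, 0.0], [-0.0, 0.0, -1.0]]
wrist_force: [0.8, -0.8, 0.1]
opening: 0.999
grip_force: 0.0
```

>>> {"method": "step_arm", "body": {"increments": [[[1,0,-0.5,0,0,-8.2],[1,0,-0.5,0,0,-8.2],[1,0,-0.5,0,0,-8.2],[1,0,0,0,0,-8.2],[1,0,0,0,0,-8.2],[1,0.3,0,0,0,-8.2],[1,0.5,0,0,0,-8.2],[1,0.5,0,0,0,-8.2],[0,0,0,0,0,-8.2],[0,0,0,0,0,-8.2],[0,0,0,0,0,-8],[0,0,0,0,0,0]]]}}

```text
clock: 21.3
eef_pos: [0.4665, 0.2936, 0.1246]
tool_rot: [[-0.948, -0.32, 0.001], [-0.32, 0.948, 0.0], [-0.001, 0.0, -1.0]]
wrist_force: [-1.1, 0.6, -0.3]
opening: 1.004
grip_force: 0.0
```

```bash
cat > look.py <<'E'
from face import *; import sys
k=sys.argv[1]; c=[]
for n,(x,y,w,h) in(("scene",(270,215,50,40)),("top",(190,195,45,50))):
    p,d=grab_frame(n); cv2.imwrite(f"pics/{n}{k}.png",p)
    hsv=cv2.cvtColor(p,cv2.COLOR_BGR2HSV)
    m=np.zeros(p.shape[:2],bool); m[y:y+h,x:x+w]=True
    red=m&((hsv[...,0]<8)|(hsv[...,0]>172))&(hsv[...,1]>150)
    uv=np.argwhere(red)[:,::-1]
    print(n,len(uv),cv2.minAreaRect((plane_pts(n,uv,.021)[:,:2]*1000).astype(np.float32)),np.median(depth_pts(n,uv,d[red])[:,2]))
    c.append(cv2.resize(p[y:y+h,x:x+w],(400,400),interpolation=cv2.INTER_CUBIC))
cv2.imwrite(f"pics/c{k}.png",np.hstack(c))
E
python3 look.py 2; python3 go.py .594 .1345 -.001 108.6
```

```text
scene 219 ((595.8599243164062, 133.8373565673828), (54.962074279785156, 39.152828216552734), 18.796648025512695) 0.021386720060424125
top 273 ((594.5394287109375, 135.95578002929688), (51.438472747802734, 38.132999420166016), 18.46879005432129) 0.021203478412764716
t 21.4 pos [0.4665 0.2935 0.1243] yhead 108.41 zax [ 7.e-04  2.e-04 -1.e+00] q [-0.64  0.44  0.02  1.93 -0.01  0.77  1.28]
F [-0.01 -0.99  0.31] T [-0.048 -0.022 -0.015] open 1.001078400319788 grip 0.0
shift units [-2.825 -7.644  5.016] turn [ 0.    0.04 -0.19]
```

View pics/c2.png

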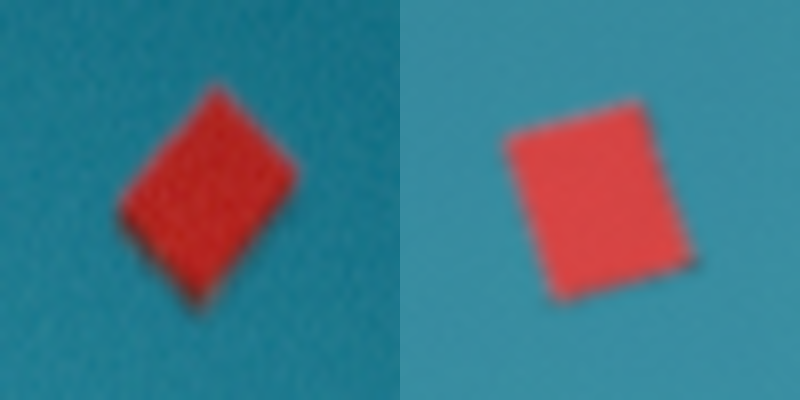

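Both views now show one clean block with no slivers. I grasp it across the 42 mm side.

>>> {"method": "step_arm", "body": {"increments": [[[-0.36,-0.95,0.3,0,0,0],[-0.36,-0.95,0.3,0,0,0],[-0.36,-0.95,0.3,0,0,0],[-0.36,-0.95,0.3,0,0,0],[-0.36,-0.95,0.4,0,0,0],[-0.36,-0.95,0.4,0,0,0],[-0.35,-0.95,0.4,0,0,0],[-0.35,-0.95,0.4,0,0,0],[0,0,0,0,0,0],[0,0,0,0,0,0]]]}}

```text
clock: 22.4
eef_pos: [0.5945, 0.1361, 0.0536]
tool_rot: [[-0.949, -0.317, -0.001], [-0.317, 0.949, -0.0], [0.001, -0.0, -1.0]]
wrist_force: [-0.1, -0.3, 0.5]
opening: 1.003
grip_force: 0.0
```

```bash
python3 go.py .5947 .1353 .001 108.6
```

```text
t 22.4 pos [0.5945 0.1361 0.0536] yhead 108.46 zax [-7.e-04 -4.e-04 -1.e+00] q [-0.31  0.62  0.04  1.82 -0.04  0.7   1.64]
F [-0.06 -0.27  0.47] T [ 0.033  0.024 -0.038] open 1.0034731171329911 grip 0.0
shift units [ 0.003 -0.032  2.104] turn [-0.01 -0.04 -0.14]
```

>>> {"method": "step_arm", "body": {"increments": [[[0,0,0.6,0,0,0],[0,0,0.6,0,0,0],[0,0,0.6,0,0,0],[0,0,0.3,0,0,0],[0,0,0,0,0,0],[0,0,0,0,0,0]]]}}

```text
clock: 23.0
eef_pos: [0.5947, 0.1366, 0.001]
tool_rot: [[-0.948, -0.32, -0.0], [-0.32, 0.948, -0.0], [0.0, -0.0, -1.0]]
wrist_force: [1.4, 0.1, -0.1]
opening: 0.999
grip_force: 0.0
```

>>> {"method": "step_arm", "body": {"increments": [[[0,0,0,0,0,0],[0,0,0,0,0,0],[0,0,0,0,0,0],[0,0,0,0,0,0],[0,0,0,0,0,0],[0,0,0,0,0,0],[0,0,0,0,0,0],[0,0,0,0,0,0],[0,0,0,0,0,0]]], "claw": 0.7}}

```text
clock: 23.9
eef_pos: [0.5954, 0.1367, 0.0021]
tool_rot: [[-0.948, -0.319, 0.001], [-0.319, 0.948, 0.0], [-0.002, -0.0, -1.0]]
wrist_force: [-0.5, -0.7, 5.7]
opening: 0.479
grip_force: 62.5
```

```bash
python3 go.py .594 .1345 .3 108.6
```

```text
t 23.9 pos [0.5954 0.1367 0.0021] yhead 108.63 zax [ 1.5e-03  4.0e-04 -1.0e+00] q [-0.31  0.71  0.04  1.82 -0.04  0.61  1.65]
F [-0.5  -0.7   5.66] T [-0.113  0.144 -0.04 ] open 0.4788649942925396 grip 62.54796043038368
shift units [  0.063  -0.066 -11.915] turn [-0.01  0.09  0.03]
```

>>> {"method": "step_arm", "body": {"increments": [[[0,0,-0.2,0,0,0],[0,0,-0.4,0,0,0],[0,0,-0.8,0,0,0],[0,0,-1,0,0,0],[0,0,-1,0,0,0],[0,0,-1,0,0,0],[0,0,-1,0,0,0],[0,0,-1,0,0,0],[0,0,-1,0,0,0],[0,0,-0.6,0,0,0]]]}}

```text
clock: 24.9
eef_pos: [0.5952, 0.1366, 0.2037]
tool_rot: [[-0.948, -0.32, 0.002], [-0.32, 0.948, 0.001], [-0.003, -0.0, -1.0]]
wrist_force: [0.3, 0.7, -1.1]
opening: 0.476
grip_force: 61.7
```

```bash
cat > tgt.py <<'E'
import numpy as np,sys
h,t=np.radians([17.6,12.0]); k=float(sys.argv[1])
u=np.r_[np.cos(t)*np.cos(h),np.cos(t)*np.sin(h),np.sin(t)]; n=np.r_[-np.sin(t)*np.cos(h),-np.sin(t)*np.sin(h),np.cos(t)]
print(*np.round(np.r_[.597,-.1767,.128]+.0011*u+(k-.0009)*n,4),107.6,12)
E
python3 go.py $(python3 tgt.py .035)
```

```text
t 24.9 pos [0.5952 0.1366 0.2037] yhead 108.63 zax [ 2.4e-03  7.0e-04 -1.0e+00] q [-0.32  0.43  0.05  1.73 -0.03  0.98  1.64]
F [ 0.3   0.7  -1.05] T [-0.016 -0.057  0.032] open 0.4757870636479192 grip 61.72353610396385
shift units [  4.178 -11.895   1.677] turn [  0.1  -11.85   1.03]
```

>>> {"method": "step_arm", "body": {"increments": [[[0.15,-0.4,0,0,0,0],[0.3,-0.8,0,0,0,0],[0.35,-1,0,0,0,0],[0.35,-1,0,0,0,0],[0.35,-1,0,0,0,0],[0.35,-1,0,0,0,0],[0.35,-1,0,0,0,0],[0.35,-1,0,0,0,0],[0.35,-1,0,0,0,0],[0.35,-1,0,0,0,0],[0.35,-1,0,0,0,0],[0.3,-0.8,0,0,0,0]]]}}

```text
clock: 26.1
eef_pos: [0.5885, -0.1579, 0.1995]
tool_rot: [[-0.948, -0.318, -0.003], [-0.318, 0.948, -0.0], [0.003, 0.001, -1.0]]
wrist_force: [0.1, -0.3, -1.2]
opening: 0.48
grip_force: 61.7
```

>>> {"method": "step_arm", "body": {"increments": [[[0.1,-0.4,0,0,-2,0.2],[0.1,-0.3,0,0,-4,0.3],[0,-0.2,0,0,-4,0.3],[0,0,0,0,-1.9,0.2],[0,0,0,0,0,0],[0,0,0,0,0,0]]]}}

```text
clock: 26.7
eef_pos: [0.5917, -0.1785, 0.2002]
tool_rot: [[-0.933, -0.303, 0.194], [-0.296, 0.953, 0.064], [-0.204, 0.003, -0.979]]
wrist_force: [0.0, 0.1, -2.3]
opening: 0.478
grip_force: 61.7
```

```bash
python3 go.py $(python3 tgt.py .03)
```

```text
t 26.7 pos [ 0.5917 -0.1785  0.2002] yhead 107.61 zax [ 0.1937  0.0643 -0.979 ] q [ 0.23  0.37  0.09  1.85 -0.22  0.77  2.33]
F [ 0.01  0.13 -2.26] T [-0.046  0.309 -0.067] open 0.47833201161620387 grip 61.71610414981842
shift units [ 0.329 -0.002  1.709] turn [ 0.15 -0.23 -0.02]
```

>>> {"method": "step_arm", "body": {"increments": [[[0.08,0,0.5,0,-0.2,0],[0.08,0,0.5,0.1,0,0],[0.08,0,0.5,0,0,0],[0.09,0,0.5,0,0,0],[0,0,0.3,0,0,0],[0,0,0,0,0,0],[0,0,0,0,0,0]]]}}

```text
clock: 27.4
eef_pos: [0.5965, -0.1769, 0.1432]
tool_rot: [[-0.932, -0.303, 0.2], [-0.296, 0.953, 0.064], [-0.21, 0.0, -0.978]]
wrist_force: [-0.1, 0.5, -1.5]
opening: 0.474
grip_force: 61.7
```

```bash
python3 go.py $(python3 tgt.py .0); python3 - <<'E'
from h import *
c=[]
for n,(x,y,w,h) in(("scene",(210,90,80,96)),("top",(290,170,80,96))):
    p,d=grab_frame(n); c.append(cv2.resize(p[y:y+h,x:x+w],(400,480),interpolation=cv2.INTER_CUBIC))
cv2.imwrite("pics/c3.png",np.hstack(c))
E
```

```text
t 27.4 pos [ 0.5965 -0.1769  0.1432] yhead 107.62 zax [ 0.1998  0.0635 -0.9778] q [ 0.24  0.45  0.07  1.89 -0.25  0.65  2.36]
F [-0.13  0.48 -1.52] T [-0.118  0.281  0.026] open 0.4739625138458286 grip 61.658326238393784
shift units [0.064 0.004 0.636] turn [0.01 0.1  0.02]
```

View pics/c3.png

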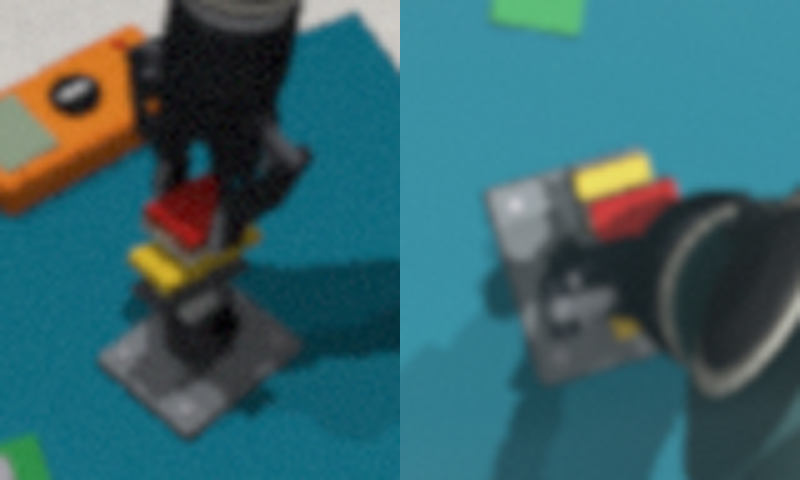

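The stack hangs just above the yellow face: in the scene view its edges run parallel to the face, at about (190,240) in the crop. I lower it slowly, watching the force.

>>> {"method": "step_arm", "body": {"increments": [[[0.06,0,0.1,0,0,0],[0,0,0.1,0,0,0],[0,0,0.1,0,0,0],[0,0,0.1,0,0,0],[0,0,0.05,0,0,0],[0,0,0,0,0,0],[0,0,0,0,0,0]]]}}

```text
clock: 28.2
eef_pos: [0.5972, -0.1766, 0.1319]
tool_rot: [[-0.932, -0.303, 0.2], [-0.296, 0.953, 0.064], [-0.21, 0.0, -0.978]]
wrist_force: [-0.3, 0.0, -1.2]
opening: 0.477
grip_force: 61.7
```

```bash
python3 go.py $(python3 tgt.py .0)
```

```text
t 28.2 pos [ 0.5972 -0.1766  0.1319] yhead 107.62 zax [ 0.1997  0.0636 -0.9778] q [ 0.24  0.46  0.06  1.89 -0.25  0.63  2.37]
F [-0.31  0.01 -1.21] T [-0.046  0.26   0.031] open 0.4767803307064846 grip 61.67757913470268
shift units [-0.004 -0.     0.189] turn [0.01 0.1  0.02]
```

>>> {"method": "step_arm", "body": {"increments": [[[0,0,0.05,0,0,0],[0,0,0.05,0,0,0],[0,0,0.05,0,0,0],[0,0,0,0,0,0],[0,0,0,0,0,0]]]}}

```text
clock: 28.7
eef_pos: [0.5979, -0.1764, 0.1282]
tool_rot: [[-0.932, -0.303, 0.2], [-0.296, 0.953, 0.064], [-0.21, 0.0, -0.978]]
wrist_force: [0.6, -1.0, -1.4]
opening: 0.479
grip_force: 61.7
```

>>> {"method": "step_arm", "body": {"increments": [[[0,0,0.05,0,0,0],[0,0,0,0,0,0],[0,0,0,0,0,0]]]}}

```text
clock: 29.0
eef_pos: [0.5983, -0.1764, 0.1272]
tool_rot: [[-0.932, -0.303, 0.2], [-0.296, 0.953, 0.063], [-0.21, -0.0, -0.978]]
wrist_force: [0.2, -0.2, -0.6]
opening: 0.482
grip_force: 61.9
```

>>> {"method": "step_arm", "body": {"increments": [[[0,0,0.05,0,0,0],[0,0,0,0,0,0],[0,0,0,0,0,0]]]}}

```text
clock: 29.3
eef_pos: [0.5985, -0.1763, 0.126]
tool_rot: [[-0.932, -0.303, 0.2], [-0.296, 0.953, 0.063], [-0.21, -0.0, -0.978]]
wrist_force: [-0.9, -0.5, 1.0]
opening: 0.478
grip_force: 62.0
```

```bash
python3 go.py $(python3 tgt.py .0)
```

```text
t 29.3 pos [ 0.5985 -0.1763  0.126 ] yhead 107.62 zax [ 0.2001  0.0634 -0.9777] q [ 0.24  0.47  0.06  1.89 -0.26  0.62  2.37]
F [-0.86 -0.53  1.02] T [-0.075  0.322  0.   ] open 0.47789540157164706 grip 62.03806713223457
shift units [ 0.001  0.004 -0.053] turn [-0.    0.12  0.02]
```

>>> {"method": "step_arm", "body": {"increments": [[[0,0,0.03,0,0,0],[0,0,0.03,0,0,0],[0,0,0,0,0,0],[0,0,0,0,0,0],[0,0,0,0,0,0]]]}}

```text
clock: 29.8
eef_pos: [0.5988, -0.1762, 0.1245]
tool_rot: [[-0.932, -0.303, 0.2], [-0.296, 0.953, 0.063], [-0.21, -0.0, -0.978]]
wrist_force: [-1.1, -0.8, 3.3]
opening: 0.475
grip_force: 62.2
```

```bash
cat > avg.py <<'E'
from h import *
L=[]
for i in range(12):
    grab_frame("top"); s=get_state(); L.append(np.r_[s["wrist_force"],s["ft_torque"]])
L=np.array(L); R=s["tool_rot"]; m=L.mean(0); print("mean",m.round(3),"sd",L.std(0).round(3)); print("tool F",(R.T@m[:3]).round(2),"tool T",(R.T@m[3:]).round(3))
b=np.r_[-.1,.2,-1.45]; print("normal",-(R.T@(m[:3]-b))[2])
E
python3 avg.py; python3 go.py $(python3 tgt.py -.003)
python3 - <<'E'
from h import *
c=[]
for n,(x,y,w,h) in(("scene",(225,115,50,50)),("top",(310,190,50,50))):
    p,d=grab_frame(n); c.append(cv2.resize(p[y:y+h,x:x+w],(400,400),interpolation=cv2.INTER_CUBIC))
cv2.imwrite("pics/c4.png",np.hstack(c))
E
```

```text
mean [-1.012 -0.338  2.968 -0.112  0.224 -0.01 ] sd [0.544 0.524 0.46  0.046 0.053 0.034]
tool F [ 0.42 -0.02 -3.13] tool T [0.04  0.247 0.001]
normal 4.536614936109639
t 30.4 pos [ 0.5988 -0.1762  0.1244] yhead 107.62 zax [ 0.2001  0.0635 -0.9777] q [ 0.24  0.48  0.06  1.89 -0.26  0.61  2.37]
F [ 0.1  -0.89  2.85] T [-0.149  0.158 -0.025] open 0.47685334051474015 grip 62.24385291337967
shift units [0.    0.003 0.002] turn [-0.    0.12  0.02]
```

View pics/c4.png

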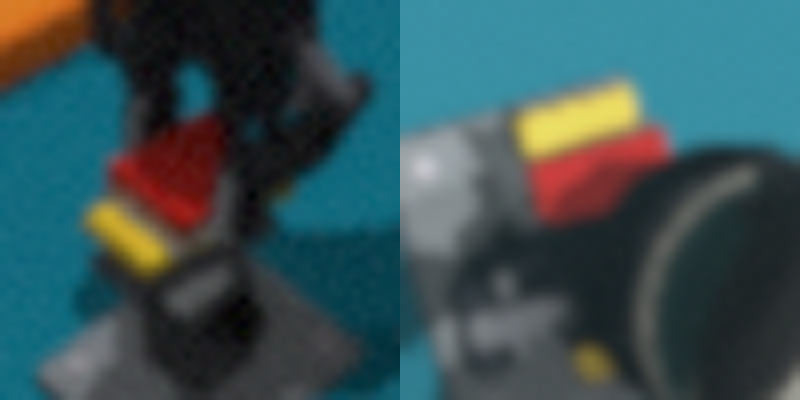

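>>> {"method": "step_arm", "body": {"increments": [[[0,0,0,0,1.5,0],[0,0,0,0,0,0],[0,0,0,0,0,0]]]}}

```text
clock: 30.8
eef_pos: [0.5989, -0.1761, 0.1244]
tool_rot: [[-0.937, -0.303, 0.175], [-0.298, 0.953, 0.056], [-0.184, -0.0, -0.983]]
wrist_force: [-1.2, -0.9, 3.0]
opening: 0.477
grip_force: 62.3
```

```bash
python3 avg.py; python3 go.py $(python3 tgt.py -.003)
python3 - <<'E'
import numpy as np
from face import *
h,t=np.radians([17.6,12.0]); R=faceR(h,t); C=np.r_[.597,-.1767,.128]-.003*R[:,2]
X=np.array([[.042,.018,0],[.042,-.018,0],[.028,.021,.018],[.028,-.021,.018],[-.042,.018,0],[-.042,-.018,0],[-.028,.021,.018],[-.028,-.021,.018]])@R.T+C
for n,o in(("scene",(225,115)),("top",(310,190))): print(n,((project(n,X)-o+.5)*8-.5).round(0).tolist())
E
```

```text
mean [-0.401 -0.58   3.885 -0.102  0.027 -0.012] sd [0.41  0.742 0.584 0.033 0.063 0.017]
tool F [-0.17 -0.43 -3.92] tool T [ 0.09   0.057 -0.004]
normal 5.339930375520457
t 31.4 pos [ 0.5989 -0.1761  0.1245] yhead 107.62 zax [ 0.1757  0.0558 -0.9829] q [ 0.22  0.48  0.08  1.88 -0.24  0.64  2.35]
F [ 0.16 -0.54  4.28] T [-0.063 -0.052 -0.009] open 0.47380605345832993 grip 62.35332503914833
shift units [0.004 0.002 0.002] turn [ 0.   -1.37  0.02]
scene [[148.0, 274.0], [84.0, 221.0], [185.0, 229.0], [110.0, 168.0], [299.0, 185.0], [236.0, 135.0], [287.0, 170.0], [212.0, 111.0]]
top [[117.0, 115.0], [230.0, 82.0], [133.0, 167.0], [266.0, 129.0], [188.0, 379.0], [299.0, 346.0], [180.0, 347.0], [313.0, 308.0]]
```

>>> {"method": "step_arm", "body": {"increments": [[[0,0,0,0,-3,0],[0,0,0,0,0,0],[0,0,0,0,0,0]]]}}

```text
clock: 31.7
eef_pos: [0.598, -0.1762, 0.1242]
tool_rot: [[-0.927, -0.302, 0.222], [-0.294, 0.953, 0.071], [-0.233, 0.001, -0.972]]
wrist_force: [-1.9, -1.4, 3.3]
opening: 0.478
grip_force: 62.3
```

```bash
python3 avg.py; python3 go.py $(python3 tgt.py -.003)
```

```text
mean [-3.374 -1.209  3.073 -0.319  0.928 -0.031] sd [0.949 0.661 0.365 0.067 0.142 0.024]
tool F [ 2.76 -0.13 -3.83] tool T [0.03  0.981 0.025]
normal 5.227802107867837
t 32.3 pos [ 0.5982 -0.1762  0.1241] yhead 107.62 zax [ 0.2231  0.0714 -0.9722] q [ 0.27  0.47  0.04  1.91 -0.28  0.59  2.4 ]
F [-3.4  -2.38  2.9 ] T [-0.389  1.032 -0.044] open 0.47584268242753885 grip 62.32655614614487
shift units [-0.025 -0.004 -0.008] turn [0.04 1.55 0.01]
```

>>> {"method": "step_arm", "body": {"increments": [[[0,0,-0.12,0,0,0],[0,0,-0.1,0,1.5,0],[0,0,0,0,0,0],[0,0,0,0,0,0],[0,0,0,0,0,0]]]}}

```text
clock: 32.8
eef_pos: [0.5975, -0.1761, 0.1294]
tool_rot: [[-0.932, -0.303, 0.2], [-0.296, 0.953, 0.064], [-0.21, 0.0, -0.978]]
wrist_force: [-0.5, -0.2, -1.8]
opening: 0.476
grip_force: 61.7
```

```bash
python3 avg.py; python3 go.py $(python3 tgt.py -.003)
```

```text
mean [-1.94e-01  9.90e-02 -1.73e+00 -8.10e-02  2.90e-01 -1.00e-03] sd [0.322 0.577 0.587 0.036 0.033 0.028]
tool F [0.51 0.15 1.66] tool T [-0.01   0.301  0.004]
normal -0.24810520660101312
t 33.4 pos [ 0.5975 -0.1765  0.1297] yhead 107.62 zax [ 0.1998  0.0636 -0.9778] q [ 0.24  0.47  0.06  1.89 -0.26  0.62  2.37]
F [-0.42  0.02 -2.4 ] T [-0.153  0.336 -0.04 ] open 0.47766657099333804 grip 61.70637130737305
shift units [-0.011  0.     0.219] turn [0.01 0.1  0.02]
```

>>> {"method": "step_arm", "body": {"increments": [[[-0.01,0,0.05,0,-0.2,0],[0,0,0.05,0,0,0],[0,0,0.05,0,0,0],[0,0,0.04,0,0,0],[0,0,0.04,0,0,0],[0,0,0,0,0,0],[0,0,0,0,0,0],[0,0,0,0,0,0]]]}}

```text
clock: 34.2
eef_pos: [0.5989, -0.1761, 0.1243]
tool_rot: [[-0.931, -0.303, 0.203], [-0.296, 0.953, 0.065], [-0.213, 0.0, -0.977]]
wrist_force: [-2.0, -0.4, 3.9]
opening: 0.478
grip_force: 62.3
```

```bash
sed -i 's/b=np.r_\[.*\];/b=np.r_[-.19,.1,-1.73];/' avg.py; python3 avg.py; python3 go.py $(python3 tgt.py -.003)
python3 - <<'E'
from h import *
c=[]
for n,(x,y,w,h) in(("scene",(225,115,50,50)),("top",(310,190,50,50))):
    p,d=grab_frame(n); cv2.imwrite(f"pics/{n}5.png",p); c.append(cv2.resize(p[y:y+h,x:x+w],(400,400),interpolation=cv2.INTER_CUBIC))
cv2.imwrite("pics/c5.png",np.hstack(c))
E
```

```text
mean [-2.314  0.19   2.676 -0.033  0.484  0.026] sd [0.524 0.707 0.6   0.039 0.033 0.024]
tool F [ 1.53  0.88 -3.07] tool T [-0.117  0.471 -0.001]
normal 4.730070359787169
t 34.8 pos [ 0.5989 -0.1761  0.1242] yhead 107.62 zax [ 0.2031  0.0645 -0.977 ] q [ 0.25  0.48  0.06  1.89 -0.26  0.61  2.38]
F [-2.51  0.42  2.75] T [-0.086  0.497  0.025] open 0.4791181450471393 grip 62.278171330690384
shift units [ 0.002  0.001 -0.01 ] turn [0.01 0.31 0.02]
```

View pics/c5.png

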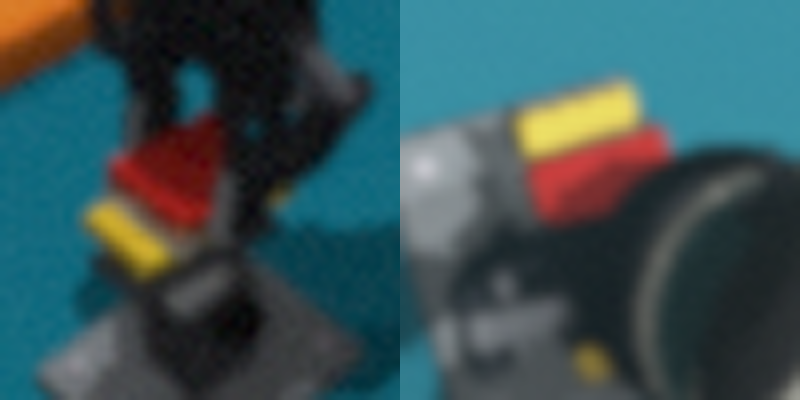

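The final view matches the predicted edges: the uphill yellow strip runs about (517,118) to (632,82) in the crop with the red edge below it, within about 1 mm. The normal force is about 4.7 N.

```bash
python3 -c "
from workcell import *
print(hand_in())"
```

```text
the job is handed in; nothing more can be done
None
```

I tapped the three plates into one square stack and handed in at about 35 s with the stack still gripped and held on the yellow face: centred within about 1 mm by the camera views, pressed at about 4.7 N, flush as far as the wrist readings can tell, and with nothing else on the bench touched.

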